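Linearity calibration of a bench scale

TASK

Calibrate the bench scale: with its pan empty press the square calibrate key and then the wide enter key to take the zero, then work upwards from the smallest steel weight to the largest, standing each one gently and alone in the middle of the pan, letting go of it and pressing the wide enter key before it comes off again. When the last weight has been taken, clear the pan, press the large round save key, and leave all the weights standing upright on the rubber mat they came from. Press each key right down, one key at a time, never the small round power key, never lean on the pan, and leave the other things on the table where they are.

Things in the scene. Friction and masses are not known exactly. Their poses are not given: they have to be found in the camera images.
- scale: Bench scale, fixed to the table, light grey and white, 256 mm deep (x) by 230 mm wide (y). Origin under its centre at table level; +x points from the keys to the pan, +y to the left as seen from the key side, z up. Front: key deck, its top 39 mm above the table, with four black keys in a row along y at x = -98 mm. Behind them a dark display strip up to 56 mm high (x = -65 to -30 mm, out of the way of the keys). Rear: the round pan.
- pan_top (a point): Centre of the top face of the round steel pan, 136 mm in diameter, flat, without a rim, 60 mm above the table when empty; at x = +55 mm, y = 0 of the scale. Two fine rings (60 and 96 mm across) are engraved about its centre.
- pan (a joint): How far the sprung pan has sunk, m: 0 empty, about 0.33 mm per newton beyond the first 2 N (about 1 mm with the largest weight), up to its overload stop at 5 mm, reached at about 17 N.
- mat: Dark grey rubber mat, fixed, 190 mm (x) by 300 mm (y), 3 mm thick; origin under its centre at table level. The weights and a brush lie on it; the brush lies along its right-hand (-y) edge, beyond y = -105 mm.
- brush: Antistatic brush, 142 x 24 x 9 mm, lying on the mat along its right-hand edge; not used. Origin at about its middle, underside.
- multimeter: Yellow multimeter, 150 x 68 x 40 mm, lying right of and behind the scale; not used. Origin under its middle.
- mug: Mug, 78 mm across and 101 mm tall, at the left edge of the table; not used. Origin on its underside.
- reel: Solder reel, 56 mm across, 37 mm tall, left of the scale; not used. Origin under its middle.
- weight_50: The smallest of up to four steel calibration weights (50 g): a squat upright cylinder 24 mm in diameter and 12 mm high, with a narrower knob on top, 24 mm high over all. Grip it by the cylinder. Origin: centre of its underside, z up. It may be absent.
- weight_100: The second smallest of up to four steel calibration weights (100 g): a squat upright cylinder 30 mm in diameter and 15 mm high, with a narrower knob on top, 29 mm high over all. Grip it by the cylinder. Origin: centre of its underside, z up. It may be absent.
- weight_200: The second largest of up to four steel calibration weights (200 g): a squat upright cylinder 38 mm in diameter and 19 mm high, with a narrower knob on top, 35 mm high over all. Grip it by the cylinder. Origin: centre of its underside, z up. It may be absent.
- weight_500: The largest of up to four steel calibration weights (500 g): a squat upright cylinder 50 mm in diameter and 27 mm high, with a narrower knob on top, 46 mm high over all. Grip it by the cylinder. Origin: centre of its underside, z up. It may be absent.
- key_power (a joint): Travel of the small round key at the left end, 14 mm across: power, not to be pressed. m, 0 = up, grows as pressed, 5 mm = fully down; a spring, about 0.8 N to start and 4.8 N fully down; springs back when let go.
- key_power_top (a point): Centre of the top face of key_power, 47.5 mm above the table, standing 8.5 mm proud of the key deck; pressed straight down. The caps of neighbouring keys are at least 24 mm apart.
- key_calibrate (a joint): Travel of the square key, second from the left, 22 x 22 mm: calibrate. m, 0 = up, grows as pressed, 5 mm = fully down; a spring, about 0.8 N to start and 4.8 N fully down; springs back when let go.
- key_calibrate_top (a point): Centre of the top face of key_calibrate, 47.5 mm above the table, standing 8.5 mm proud of the key deck; pressed straight down. The caps of neighbouring keys are at least 24 mm apart.
- key_enter (a joint): Travel of the wide bar key, third from the left, 22 mm in scale x by 40 mm in scale y: enter. m, 0 = up, grows as pressed, 5 mm = fully down; a spring, about 0.8 N to start and 4.8 N fully down; springs back when let go.
- key_enter_top (a point): Centre of the top face of key_enter, 47.5 mm above the table, standing 8.5 mm proud of the key deck; pressed straight down. The caps of neighbouring keys are at least 24 mm apart.
- key_save (a joint): Travel of the large round key at the right end, 26 mm across: save. m, 0 = up, grows as pressed, 5 mm = fully down; a spring, about 0.8 N to start and 4.8 N fully down; springs back when let go.
- key_save_top (a point): Centre of the top face of key_save, 47.5 mm above the table, standing 8.5 mm proud of the key deck; pressed straight down. The caps of neighbouring keys are at least 24 mm apart.

How it is judged (in metres and radians):
On the way, in this order (a step that is already met when the one before it is completed fails the run):
1. with the pan empty, the square calibrate key is pressed (value of joint key_calibrate above 0.003 m and value of joint each of key_power, key_enter, key_save below 0.0015 m and horizontal distance between each of weight_50, weight_100, weight_200, weight_500 and pan_top above 0.08 m), for 0.05 s.
2. with the pan still empty, the wide enter key is pressed (zero point) (value of joint key_enter above 0.003 m and value of joint each of key_power, key_calibrate, key_save below 0.0015 m and horizontal distance between each of weight_50, weight_100, weight_200, weight_500 and pan_top above 0.08 m), for 0.05 s.
3. the smallest weight (50 g) stands alone, released, upright and still within 10 mm of the middle of the pan, and the wide enter key is pressed (its top at least 3 mm down) (horizontal distance between weight_50 and pan_top below 0.01 m and z of weight_50 in the frame of pan_top between -0.003 and 0.003 m and angle between weight_50's own z axis and vertical below 0.1 rad and linear speed of weight_50 below 0.03 m/s and contact force between weight_50 and the fingers below 0.05 N and horizontal distance between each of weight_100, weight_200, weight_500 and weight_50 above 0.08 m and z of key_enter_top in the frame of weight_50 below -0.0155 m), for 0.05 s.
4. the second smallest weight (100 g) stands alone, released, upright and still within 10 mm of the middle of the pan, and the wide enter key is pressed (its top at least 3 mm down) (horizontal distance between weight_100 and pan_top below 0.01 m and z of weight_100 in the frame of pan_top between -0.003 and 0.003 m and angle between weight_100's own z axis and vertical below 0.1 rad and linear speed of weight_100 below 0.03 m/s and contact force between weight_100 and the fingers below 0.05 N and horizontal distance between each of weight_50, weight_200, weight_500 and weight_100 above 0.08 m and z of key_enter_top in the frame of weight_100 below -0.0155 m), for 0.05 s.
5. the second largest weight (200 g) stands alone, released, upright and still within 10 mm of the middle of the pan, and the wide enter key is pressed (its top at least 3 mm down) (horizontal distance between weight_200 and pan_top below 0.01 m and z of weight_200 in the frame of pan_top between -0.003 and 0.003 m and angle between weight_200's own z axis and vertical below 0.1 rad and linear speed of weight_200 below 0.03 m/s and contact force between weight_200 and the fingers below 0.05 N and horizontal distance between each of weight_50, weight_100, weight_500 and weight_200 above 0.08 m and z of key_enter_top in the frame of weight_200 below -0.0155 m), for 0.05 s.
6. the largest weight (500 g) stands alone, released, upright and still within 10 mm of the middle of the pan, and the wide enter key is pressed (its top at least 3 mm down) (horizontal distance between weight_500 and pan_top below 0.01 m and z of weight_500 in the frame of pan_top between -0.003 and 0.003 m and angle between weight_500's own z axis and vertical below 0.1 rad and linear speed of weight_500 below 0.03 m/s and contact force between weight_500 and the fingers below 0.05 N and horizontal distance between each of weight_50, weight_100, weight_200 and weight_500 above 0.08 m and z of key_enter_top in the frame of weight_500 below -0.0146 m), for 0.05 s.
7. with the pan empty again, the large round save key is pressed (value of joint key_save above 0.003 m and value of joint each of key_power, key_calibrate, key_enter below 0.0015 m and horizontal distance between each of weight_50, weight_100, weight_200, weight_500 and pan_top above 0.08 m), for 0.05 s.
At the end, for the whole second after the job is handed in: Every weight that is present stands upright and still on the rubber mat, its axis at least 12 mm inside the mat's edges, and all keys are up again (x of weight_50 in the frame of mat between -0.083 and 0.083 m and y of weight_50 in the frame of mat between -0.138 and 0.138 m and height (world z) of weight_50 between -0.001 and 0.007 m and angle between each of weight_50, weight_100, weight_200, weight_500's own z axis and vertical below 0.1 rad and linear speed of each of weight_50, weight_100, weight_200, weight_500 below 0.02 m/s and x of weight_100 in the frame of mat between -0.083 and 0.083 m and y of weight_100 in the frame of mat between -0.138 and 0.138 m and height (world z) of weight_100 between -0.001 and 0.007 m and x of weight_200 in the frame of mat between -0.083 and 0.083 m and y of weight_200 in the frame of mat between -0.138 and 0.138 m and height (world z) of weight_200 between -0.001 and 0.007 m and x of weight_500 in the frame of mat between -0.083 and 0.083 m and y of weight_500 in the frame of mat between -0.138 and 0.138 m and height (world z) of weight_500 between -0.001 and 0.007 m and value of joint each of key_power, key_calibrate, key_enter, key_save below 0.001 m); the robot touches nothing.
It fails at once if the small round power key is pressed (value of joint key_power above 0.003 m).
It fails at once if two keys are pressed at once (value of joint each of key_power, key_calibrate above 0.002 m or value of joint each of key_power, key_enter above 0.002 m or value of joint each of key_power, key_save above 0.002 m or value of joint each of key_calibrate, key_enter above 0.002 m or value of joint each of key_calibrate, key_save above 0.002 m or value of joint each of key_enter, key_save above 0.002 m).
It fails at once if the pan is pushed down to its overload stop (4.6 mm) (value of joint pan above 0.0046 m).
It fails at once if a bystander (brush, multimeter, mug or reel) is moved by more than 4 cm (distance of any of brush, multimeter, mug, reel from where it was at the start of the episode above 0.04 m).
Of weight_50, weight_100, weight_200, weight_500 only 3 to 4 are there at a start; the rules pass over those that are not, and their reading is None.
At some moment in a run one of weight_50, weight_100, weight_200, weight_500 may be knocked a few centimetres aside while the robot is not near it.
It also fails if it takes over 210 s, if anything falls off the work surface, if the arm or the gripper's body presses on something with over 40 N, if the wrist force passes 120 N, or if a joint passes its speed limit or range.

ROBOT

A 6-joint arm with a two-finger parallel gripper is mounted at the origin on a cart in front of the work surface, level with it; the furniture and walls round the work are solid. World frame = base frame: x ahead of the robot, y to its left, z up, the work surface at z = 0. Lengths are in mm, angles in rad, forces in N, time in s.
With the tool pointing down it reaches from about 275 to 825 mm from the base axis. Payload 4.9 kg.
Tool frame: the origin (TCP) lies at the very end of the fingers, on their centre line; the grasp point (between the pads) lies 19 mm behind it; z points along the fingers, y is the line along which they close (so a half turn about z gives the same grasp; the last joint's range is limited). The gripper opens to 85 mm and grips with 20 to 120 N. Pads are 22 mm wide; open, the fingers measure 114 mm over their backs; the gripper's body (76 mm by 85 mm) begins 54 mm behind the grasp point. The pads swing forward as they close: fully open they stand 13 mm farther back than shut.
Start: joints at [1.079, 0.326, -0.193, 1.052, 0, 1.437], TCP at [192.613, 515.188, 231.281] pointing down, gripper open.
Joint ranges: [-2.65, 2.65], [-0.97, 1.79], [-1.3, 1.35], [-1.93, 2.1], [-1.47, 1.37], [-3.14, 3.14]. Speed limits (rad/s): [2.57, 2.57, 3.14, 3.14, 3.14, 3.14].

INTERFACE

Orientations are given as [roll, pitch, yaw] about the fixed x, y, z axes, in that order (R = Rz(yaw) Ry(pitch) Rx(roll)).
In Python, from bench import bot, solve_ik, imaging gives the robot as it stands. Calls block until the motion is done:
- bot.move_ptp(position, orientation): joint-space move of the TCP to a pose.
- bot.movel(position, rot=None, max_speed=150, threshold=None): straight line of the TCP; rot=None keeps the orientation; max_speed is the mean speed in mm/s. With threshold (N) it stops when the force on the tool has changed by that much, and returns True; else False.
- bot.move_j(angles): joint-space move.
- bot.grip(opening, effort=None): opening from 0.0 (shut) to 1.0 (fully open); effort is the grip in N (None keeps the last); returns when the fingers have stopped.
- bot.dwell(seconds).
- solve_ik(position, orientation): joint angles nearest the present ones, or None.
- bot.get_state(): the state.
- imaging.capture(name): name is "scene" or "top"; returns the picture (384x512x3 uint8, blue, green, red); there is no depth.
- imaging.camera_model(name): a dict with "K" (3x3 intrinsics, pixels), "k1" (the pictures are not rectified: a ray, as slopes to the right and down, at radius r is drawn at 1 + k1 r^2 times it, then the intrinsics apply), "position" and "rotation" of the camera in the world. Camera axes: x right, y up, looking along -z (the intrinsics and any distortion apply to the point x, -y, -z); pixel columns grow to the right and rows downward; lengths in mm; the calibration is good to about 2 mm. A picture is of the moment at which its call begins. camera_model takes no time and is no camera call.
A pose or a line that the arm cannot do raises bot.IKError and nothing moves.
- bot.sign_off(): hands the job in; it is judged then, once.
The state is a dict: "t": time; "qpos": joint angles; "joint_velocities": joint speeds; "effort": joint torques, N m; "tcp_pos": TCP position; "orientation": TCP orientation; "contact_force": force on the tool from outside, world axes, zero at the start; "wrist_torque": the same for the moment, N m; "opening": opening from 0.0 (shut) to 1.0 (fully open); "gripper_force": force on a finger pad.
Only numpy, scipy, OpenCV 4.12 (cv2) and the standard library are available. Lean on these libraries where they do the work, as an engineer would, in place of code of your own. Each camera call takes 0.05 s, during which the arm holds its last target. There are 200 camera calls.

## Working session

There is one attempt and no reset: what is moved stays moved. The work goes in short steps, each a Python script; the robot and the scene stay as the last script left them, time stands still between calls to the robot, and variables do not carry over. Pictures are saved under pics/ and viewed, at most 14 in all, crops included, and the job is handed in when it is done.

```bash
ls; mkdir -p pics
python3 - <<'E'
from bench import bot, solve_ik, imaging
import cv2
for n in("scene","top"):
    im=imaging.capture(n); cv2.imwrite(f"pics/{n}0.png",im)
    print(n,imaging.camera_model(n))
s=bot.get_state();print(s)
E
```

```text
pics
scene {'K': array([[497.28252772,   0.        , 262.74098855],
       [  0.        , 497.28252772, 190.2482113 ],
       [  0.        ,   0.        ,   1.        ]]), 'k1': -0.10870971539179958, 'position': array([-363.6613068 , -820.51664202,  748.90067658]), 'rotation': array([ 1.08856573, -0.01205124, -0.82764754])}
top {'K': array([[395.23730952,   0.        , 253.7592538 ],
       [  0.        , 395.23730952, 192.60418064],
       [  0.        ,   0.        ,   1.        ]]), 'k1': -0.13698529204895107, 'position': array([ 481.9805546 ,    4.71362947, 1340.44054258]), 'rotation': array([ 0.05882366,  0.00501174, -1.55874072])}
{'t': 0.1, 'qpos': array([ 1.07875036e+00,  3.26922419e-01, -1.93450818e-01,  1.05202586e+00,
        2.34405769e-05,  1.43659973e+00]), 'joint_velocities': array([-0.00029863, -0.00282274,  0.00216736,  0.00056749,  0.00044015,
       -0.00035595]), 'effort': array([-8.90355727e-05, -4.44238436e+01,  2.63038588e+01,  7.87381228e-03,
       -1.21890225e-04,  5.04811851e-06]), 'tcp_pos': array([192.37808954, 514.70687954, 230.56403035]), 'orientation': array([-3.14000743e+00, -2.37671064e-04,  2.78374308e+00]), 'contact_force': array([-0.1112014 ,  0.42962127, -0.0558997 ]), 'wrist_torque': array([0.02918383, 0.03977797, 0.03924555]), 'gripper_force': 0.0, 'opening': 0.999850688141986}
```

View pics/scene0.png

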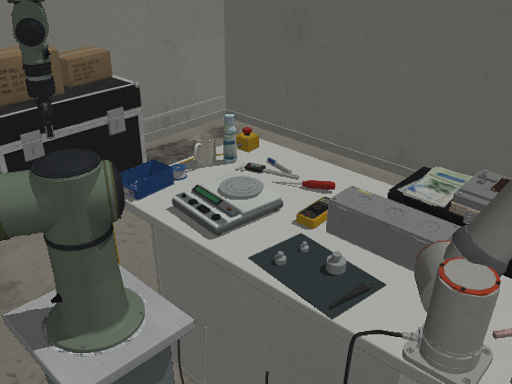

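View pics/top0.png

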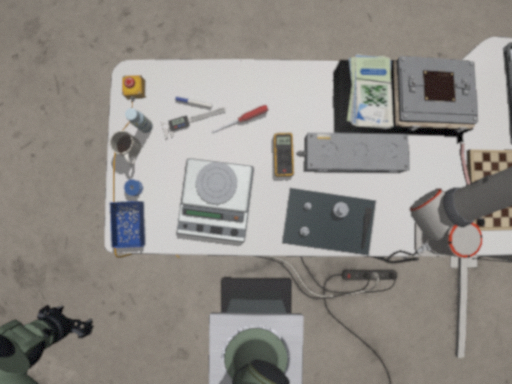

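The wide views show three weights: top camera (308,204), (305,231), (340,210); scene camera (305,247), (280,259), (337,264). The scale is at about (215,200) in the top view, with the keys nearest the robot. Next I'll zoom in.

```bash
cat > h.py <<'E'
from bench import bot, solve_ik, imaging
import cv2, numpy as np
from scipy.spatial.transform import Rotation as Rot
from scipy.optimize import least_squares
def cam(n):
    m=imaging.camera_model(n); return m, Rot.from_euler('xyz',m['rotation']).as_matrix()
def proj(n,P):
    m,R=cam(n); p=(np.atleast_2d(P)-m['position'])@R
    s=np.c_[p[:,0],-p[:,1]]/-p[:,2:3]; r2=(s**2).sum(1,keepdims=True)
    s=s*(1+m['k1']*r2); return s@m['K'][:2,:2].T+m['K'][:2,2]
def ray(n,uv):
    m,R=cam(n)
    d=np.linalg.inv(m['K'])@[*uv,1]; d=d[:2]; s=d.copy()
    for _ in range(20): s=d/(1+m['k1']*(s@s))
    v=R@[s[0],-s[1],-1]; return m['position'],v/np.linalg.norm(v)
def onz(n,uv,z):
    o,v=ray(n,uv); return o+v*(z-o[2])/v[2]
def tri(a,b):
    f=lambda P: np.r_[proj('scene',P)[0]-a,proj('top',P)[0]-b]
    r=least_squares(f,onz('top',b,20)); return r.x,r.fun
E
python3 - <<'E'
from h import *
a=cv2.imread('pics/scene0.png');b=cv2.imread('pics/top0.png')
def z(im,x,y,w,h,k): return cv2.resize(im[y:y+h,x:x+w],None,fx=k,fy=k,interpolation=cv2.INTER_CUBIC)
cv2.imwrite('pics/zs.png',z(a,160,165,230,150,3.4)); cv2.imwrite('pics/zt.png',z(b,170,145,215,115,3.7))
for s,t in [((305,247),(308,204)),((280,259),(305,231)),((337,264),(340,210)),((241,187),(216,184))]: print(tri(s,t))
E
```

```text
(array([ 523.20767543, -170.39583212,    8.88846736]), array([ 0.2550821 , -0.02025334, -0.24907688,  0.21134062]))
(array([ 432.6014966 , -160.76672284,   12.37139917]), array([ 0.14298243, -0.00659549, -0.14151943,  0.12630947]))
(array([ 506.72167071, -281.20150858,   17.29191791]), array([-0.73233446,  0.0847091 ,  0.78002873, -0.62093977]))
(array([586.16585187, 133.89878658,  55.17507953]), array([-0.75600663, -0.00470539,  0.58510992, -0.56261669]))
```

View pics/zs.png

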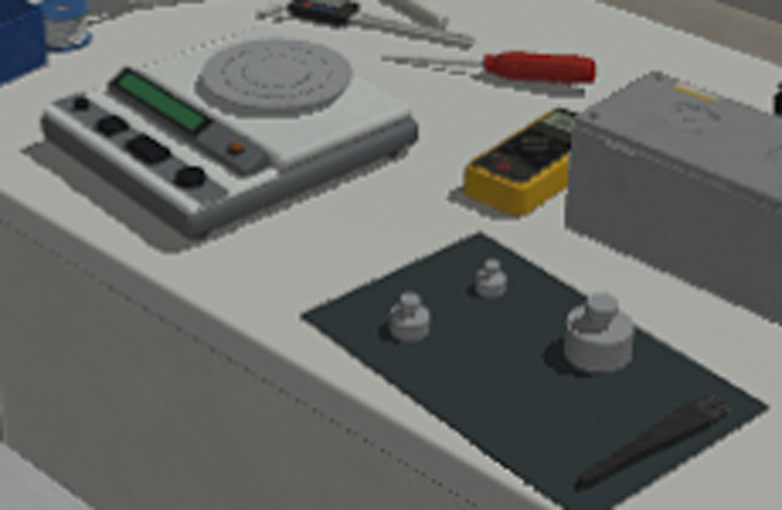

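View pics/zt.png

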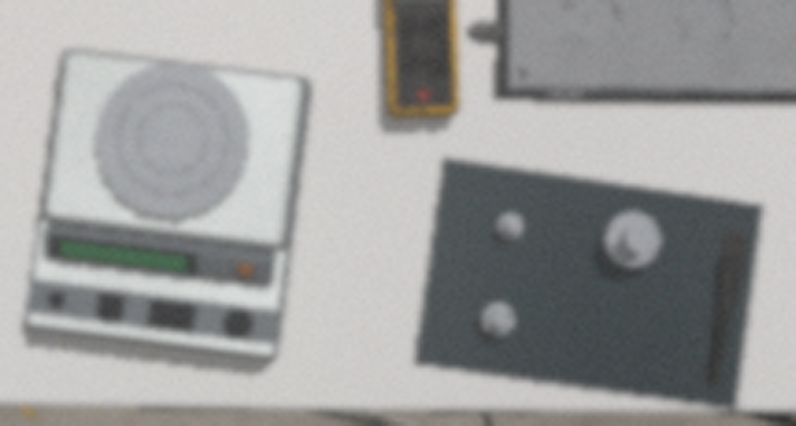

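The zooms confirm three weights. Their diameters scale roughly 1 : 1.3 : 2.2, so they are 50, 100 and 500 g, and the 200 is absent. Next I'll segment them in both views and fit their positions.

```bash
cat >> h.py <<'E'
S=(170,145,170); 
MATC=(np.array([[445,160],[760,205],[735,405],[418,362]])/3.7+[170,145]-0.36)
SZ={50:(24,12,24),100:(30,15,29),200:(38,19,35),500:(50,27,46)}
K8=8
def model_mask(n,P,s,box):
    D,h,H=SZ[s]; x0,y0,w,hh=box; m=np.zeros((hh*K8,w*K8),np.uint8); t=np.linspace(0,2*np.pi,60)
    for d,z0,z1 in ((D,0,h),(D*.3,h,h+2),(D*.5,H-.3*H,H)):
        q=np.vstack([np.c_[P[0]+d/2*np.cos(t),P[1]+d/2*np.sin(t),0*t+P[2]+z] for z in (z0,z1)])
        uv=(proj(n,q)-[x0-.5,y0-.5])*K8
        cv2.fillConvexPoly(m,cv2.convexHull(uv.astype(np.float32)).astype(np.int32),255)
    return m
def centroid(m):
    M=cv2.moments(m,True); return np.array([M['m10'],M['m01']])/M['m00'], M['m00']
def blob(n,im,uv,box,thr):
    x0,y0,w,h=box
    g=cv2.cvtColor(im,cv2.COLOR_BGR2GRAY)[y0:y0+h,x0:x0+w]
    g=cv2.resize(g,None,fx=K8,fy=K8,interpolation=cv2.INTER_LINEAR)
    _,l,st,c=cv2.connectedComponentsWithStats((g>thr).astype(np.uint8))
    v=((np.array(uv)-[x0-.5,y0-.5])*K8)
    ok=[i for i in range(1,len(st)) if st[i,4]>10*K8*K8]
    i=min(ok,key=lambda i:np.linalg.norm(c[i]-v)); return (l==i).astype(np.uint8)*255
def fitweight(P0,s,ims,thr=95,zfree=True):
    """fit weight position: silhouette centroids in both views. returns P, resid(px), area ratios"""
    P0=np.array(P0,float); box={};C={};A={}
    for n in ims:
        uv=proj(n,P0+[0,0,SZ[s][2]/2])[0]; r=22
        box[n]=(int(uv[0])-r,int(uv[1])-r,2*r,2*r)
        C[n],A[n]=centroid(blob(n,ims[n],uv,box[n],thr))
    f=lambda P:np.concatenate([(centroid(model_mask(n,P if zfree else [*P,3],s,box[n]))[0]-C[n])/K8 for n in ims])
    r=least_squares(f,P0 if zfree else P0[:2],diff_step=2e-3)
    P=r.x if zfree else np.r_[r.x,3]
    return P,r.fun,[A[n]/centroid(model_mask(n,P,s,box[n]))[1] for n in ims]
def shots(): return {n:imaging.capture(n) for n in('scene','top')}
E
cat > m.py <<'E'
from h import *
np.set_printoptions(precision=2,suppress=True)
ims=shots()
for s,P in ((50,(523,-170,3)),(100,(432,-161,3)),(500,(507,-281,3))):
    for z in(True,False): print(s,*fitweight(P,s,ims,zfree=z))
print('mat',[onz('top',c,3)[:2] for c in MATC])
# scale: key blobs / pan from both views
g={n:cv2.resize(cv2.cvtColor(ims[n],cv2.COLOR_BGR2GRAY),None,fx=4,fy=4,interpolation=cv2.INTER_LINEAR) for n in ims}
o={'scene':((160,165),3.4,[(81,104),(111,124),(148,149),(190,177)]),'top':((170,145),3.7,[(56,300),(110,307),(171,315),(237,323)])}
kc={}
for n in o:
    (x0,y0),k,pts=o[n]; kc[n]=[]
    for p in pts:
        u=np.array(p)/k+[x0,y0]-.5
        c=((u+.5)*4).astype(int); r=30 if n=='scene' else 30
        sub=g[n][c[1]-r:c[1]+r,c[0]-r:c[0]+r]; thr=80
        _,l,st,ce=cv2.connectedComponentsWithStats((sub<thr).astype(np.uint8))
        i=min([i for i in range(1,len(st)) if st[i,4]>20],key=lambda i:np.linalg.norm(ce[i]-r))
        kc[n].append((ce[i]+c-r+.5)/4-.5); print(n,u,kc[n][-1],st[i,2:]/4)
K=[]
for a,b in zip(kc['scene'],kc['top']):
    X,f=tri(a,b);K.append(X);print('key',X,f,onz('top',b,45),onz('scene',a,45))
K=np.array(K);
E
python3 m.py
```

```text
50 [ 520.67 -171.52    3.  ] [-0.27 -0.15  0.35 -0.11] [0.2441061815481715, 1.1756804524566984]
50 [ 520.68 -171.54    3.  ] [-0.26 -0.16  0.35 -0.11] [0.24378939562476826, 1.1756804524566984]
100 [ 437.47 -158.92    4.05] [-0.68  1.07 -0.07 -0.66] [0.3477918867288459, 1.1245760795839927]
100 [ 438.71 -158.72    3.  ] [-0.45  1.17 -0.17 -1.04] [0.34924396298803884, 1.1222924187725631]
500 [ 501.71 -268.05   18.73] [ 2.54 -0.19 -2.87  1.93] [0.03973817731128239, 1.015987701767871]
500 [ 508.17 -264.98    3.  ] [ 2.55  3.4  -4.72  0.05] [0.04059347181008902, 1.041361380288348]
mat [array([ 578.15, -110.15]), array([ 540.01, -403.48]), array([ 355.47, -380.19]), array([393.28, -86.99])]
scene [183.32 195.09] [183.18 195.49] [  6.5   5.  102. ]
scene [192.15 200.97] [192.19 201.63] [ 11.25   7.25 219.25]
scene [203.03 208.32] [202.82 208.78] [ 15.   10.  362.5]
scene [215.38 216.56] [215.31 216.97] [ 11.     7.75 248.  ]
top [184.64 225.58] [184.72 225.5 ] [ 2.5   2.25 15.75]
top [199.23 227.47] [199.43 227.45] [  5.5    5.5  100.25]
top [215.72 229.64] [216.  229.7] [ 11.     6.   215.25]
top [233.55 231.8 ] [233.9  232.08] [  6.     5.25 103.75]
key [447.33 238.32  40.7 ] [-0.09 -0.01  0.07 -0.07] [447.21 237.76  45.  ] [442.55 231.67  45.  ]
key [441.54 189.49  40.63] [-0.04 -0.    0.03 -0.03] [441.58 188.96  45.  ] [436.63 183.18  45.  ]
key [434.93 134.7   40.89] [-0.01 -0.    0.01 -0.01] [435.05 134.31  45.  ] [430.31 129.14  45.  ]
key [428.33  75.37  40.91] [-0.14 -0.01  0.12 -0.12] [428.1   75.52  45.  ] [424.01  69.89  45.  ]
```

```bash
python3 - <<'E'
import re
s=open('h.py').read()
s=s.replace("C[n],A[n]=centroid(blob(n,ims[n],uv,box[n],thr))","C[n],A[n]=centroid(blob(n,ims[n],uv,box[n],thr if n=='top' else 72))")
open('h.py','w').write(s)
E
cat > m2.py <<'E'
from h import *
np.set_printoptions(precision=2,suppress=True)
ims=shots()
for s,P in ((50,(523,-170,3)),(100,(432,-161,3)),(500,(507,-281,3))):
    for z in(True,False): print(s,*fitweight(P,s,ims,zfree=z))
out=[]
cs={}
for n,uv in (('scene',(240.5,187)),('top',(215.7,182.7))):
    g=cv2.cvtColor(ims[n],cv2.COLOR_BGR2GRAY); u=np.array(uv).astype(int)
    print(n,'row',g[u[1],u[0]-30:u[0]+30:2],'col',g[u[1]-26:u[1]+26:2,u[0]])
    im=ims[n][u[1]-32:u[1]+48,u[0]-50:u[0]+50]; out.append(cv2.resize(im,None,fx=4,fy=4,interpolation=cv2.INTER_NEAREST))
for s,P in ((50,(523,-170,10)),(500,(507,-281,20))):
    u=proj('scene',P)[0].astype(int); print(cv2.cvtColor(ims['scene'],cv2.COLOR_BGR2GRAY)[u[1],u[0]-14:u[0]+15])
cv2.imwrite('pics/pan.png',np.hstack(out))
E
python3 m2.py
```

```text
50 [ 520.09 -169.86    3.51] [ 0.07 -0.   -0.09  0.05] [0.8571959145775302, 1.1686067019400352]
50 [ 520.26 -169.77    3.  ] [ 0.07  0.12 -0.15  0.01] [0.8565596585637409, 1.174822695035461]
100 [ 435.53 -159.48    3.86] [-0.07  0.02  0.06 -0.07] [0.8383985645396433, 1.1110611510791366]
100 [ 435.87 -159.22    3.  ] [-0.07  0.2  -0.04 -0.17] [0.8399056285810583, 1.1155756207674943]
500 [ 512.61 -280.82   31.03] [-1.61  0.24  1.73 -1.38] [2.393071362657644, 0.98607680215585]
500 [ 525.23 -275.84    3.  ] [-1.34  6.56 -1.53 -4.97] [2.477272727272727, 1.0366727000865665]
scene row [168 168 166 167 115 126 125 127 124 126 128 117 128 127 130 130 127 128
 129 130  96 129 129 113 129 129 126 164 165 164] col [164 164 162 136 123 126 165 159 125 129 124 129 128 130 125 127 111 123
  86 115 167 167 166 167 142 105]
top row [180 206 205 206 208 183 168 167 161 164 168 158 165 168 167 166 168 168
 170 165 160 164 166 162 167 169 194 211 213 215] col [207 207 195 166 167 163 164 169 163 165 170 166 168 166 166 168 166 163
 162 164 157 159 163 158 157 181]
[ 51  52  52  52  51  52  52  51  49  68  70  68  73 103 131 137 139 108
  59  51  51  52  50  51  52  51  52  51  50]
[ 52  52  52  52  57  64  80 110 101 113 111 111 113 114 115 133 131 130
 129 129 130 131 131 112  69  47  48  49  66]h.py:33: RuntimeWarning: invalid value encountered in divide
  M=cv2.moments(m,True); return np.array([M['m10'],M['m01']])/M['m00'], M['m00']
```

View pics/pan.png

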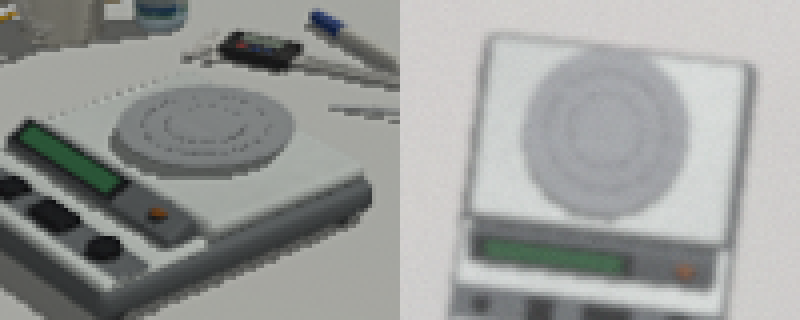

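The pan is clear in both views: the scene camera has its top ellipse centred near (241,185.7), and the top camera near (215.9,182.5). The 50 and 100 fits look consistent. The 500's knob merges with the table edge in the scene view, so I'll band-limit the mask.

```bash
python3 - <<'E'
s=open('h.py').read()
s=s.replace("(g>thr).astype(np.uint8))\n","cv2.morphologyEx(((g>thr)&(g<152 if n=='scene' else True)).astype(np.uint8),cv2.MORPH_OPEN,np.ones((12,12),np.uint8)))\n")
open('h.py','w').write(s)
E
cat > m3.py <<'E'
from h import *
np.set_printoptions(precision=2,suppress=True)
ims=shots()
for s,P in ((50,(523,-170,3)),(100,(432,-161,3)),(500,(507,-281,3))):
    for z in(True,False): print(s,*fitweight(P,s,ims,zfree=z))
pc={}
for n,uv,t in (('scene',(241,185.7),147),('top',(215.9,182.5),187)):
    g=cv2.GaussianBlur(cv2.cvtColor(ims[n],cv2.COLOR_BGR2GRAY),(3,3),0)
    g=cv2.resize(g,None,fx=8,fy=8,interpolation=cv2.INTER_LINEAR)
    m=(g<t).astype(np.uint8); m=cv2.morphologyEx(m,cv2.MORPH_OPEN,np.ones((41,41),np.uint8))
    c,_=cv2.findContours(m,cv2.RETR_EXTERNAL,cv2.CHAIN_APPROX_NONE)
    q=((np.array(uv)+.5)*8)
    c=[x for x in c if cv2.pointPolygonTest(x,tuple(map(float,q)),False)>0]
    if c:
        (cx,cy),ax,an=cv2.fitEllipse(max(c,key=len)); pc[n]=np.array([cx,cy])/8-.5; print(n,pc[n],np.array(ax)/8,an,cv2.boundingRect(c[0]))
for a,b in (((241,185.7),(215.9,182.5)),((241,185.7),pc.get('top'))):
    print('pan',*tri(a,b),onz('scene',a,60),onz('top',b,60))
E
python3 m3.py
```

```text
50 [ 519.81 -170.46    3.53] [ 0.04 -0.02 -0.03  0.04] [0.8461681202449434, 1.1776757329565524]
50 [ 519.98 -170.35    3.  ] [ 0.04  0.11 -0.08 -0.01] [0.8458542014468559, 1.1760141093474428]
100 [ 435.49 -160.01    3.5 ] [-0.13  0.1   0.09 -0.17] [0.8256634195498824, 1.1157918450101374]
100 [ 435.72 -159.88    3.  ] [-0.13  0.2   0.04 -0.24] [0.8267743020517996, 1.1190691369182106]
500 [ 508.25 -281.58    4.21] [-0.11 -0.02  0.09 -0.05] [0.8137338722213586, 1.036549019607843]
500 [ 508.87 -281.43    3.  ] [-0.06  0.25 -0.03 -0.23] [0.81604894968627, 1.0367929708951125]
scene [251.79 188.01] [441.42 607.38] 88.4443588256836 (0, 0, 4096, 3072)
top [249.11 192.  ] [454.16 593.6 ] 90.6880111694336 (0, 0, 4096, 3072)
pan [589.66 135.26  57.84] [-0.27 -0.    0.21 -0.2 ] [587.24 131.67  60.  ] [588.81 135.71  60.  ]
pan [536.03  46.99 109.15] [ 8.37 -0.06 -6.72  6.35] [587.24 131.67  60.  ] [559.09  27.16  60.  ]h.py:33: RuntimeWarning: invalid value encountered in divide
  M=cv2.moments(m,True); return np.array([M['m10'],M['m01']])/M['m00'], M['m00']
```

All three weights fit at z ≈ 3–4 mm (mat top is 3). The pan is at (588.5, 134.5, 60), which agrees with the key row plus 153 mm. Next I'll take the zero.

```bash
cat >> h.py <<'E'
YAW=np.pi-0.12; DOWN=[np.pi,0,YAW]
KEY={'cal':(440.5,190),'enter':(434.5,135.3),'save':(427.5,76)}
PAN=np.array([588.5,134.5,60.])
W={50:np.array([519.9,-170.3]),100:np.array([435.6,-160]),500:np.array([508.5,-281.5])}
def press(k,hop=75):
    x,y=KEY[k]
    if bot.get_state()['opening']>.02: bot.grip(0.0,20)
    p=bot.get_state()['tcp_pos']
    bot.move_ptp([x,y,150 if np.hypot(*(p[:2]-[x,y]))>150 else hop],DOWN)
    bot.movel([x,y,52],max_speed=100); bot.dwell(.2)
    f0=bot.get_state()['contact_force'][2]
    h=bot.movel([x,y,41.5],max_speed=12,threshold=6.5); bot.dwell(.25)
    s=bot.get_state(); print(k,'hit',h,'tcp',s['tcp_pos'].round(2),'dF',round(s['contact_force'][2]-f0,2),'t',s['t'])
    bot.movel([x,y,hop],max_speed=80)
E
python3 - <<'E'
from h import *
press('cal'); press('enter')
E
```

```text
cal hit True tcp [440.57 190.01  42.52] dF 4.67 t 5.0667
enter hit True tcp [434.61 135.31  42.52] dF 6.13 t 7.5667
```

Both keys bottomed at 42.5 mm, so the height calibration is good. Next, the 50 g.

```bash
cat >> h.py <<'E'
def find(s,P=None):
    r=fitweight([*(W[s] if P is None else P)[:2],3],s,shots(),zfree=True)
    print('find',s,r[0].round(1),'res',np.abs(r[1]).max().round(2),np.round(r[2],2)); return r[0][:2]
CL=1.5
def st(m):
    s=bot.get_state(); print(m,s['tcp_pos'].round(1),'open',round(s['opening'],3),'gf',round(s['gripper_force'],1),'F',s['contact_force'].round(1),'t',round(s['t'],1))
OPEN={50:.6,100:.65,500:.95}
def pick(s,xy,zs):
    """grasp weight s standing at xy on a surface of height zs"""
    x,y=xy; bot.move_ptp([x,y,zs+110],DOWN); bot.grip(OPEN[s])
    bot.movel([x,y,zs+45],max_speed=150)
    h=bot.movel([x,y,zs+CL],max_speed=40,threshold=4); st(f'at {s} hit {h}')
    bot.grip(0.0,25); st('gripped'); bot.movel([x,y,zs+110],max_speed=80); st('lifted')
def put(s,xy,zs):
    x,y=xy; bot.move_ptp([x,y,zs+110],DOWN)
    bot.movel([x,y,zs+CL+8],max_speed=100)
    h=bot.movel([x,y,zs+CL+.2],max_speed=10,threshold=1.5); bot.dwell(.2); st(f'put {s} hit {h}')
    bot.grip(OPEN[s]); bot.movel([x,y,zs+110],max_speed=80); st('released')
E
python3 - <<'E'
from h import *
p=find(50); pick(50,p,3)
if bot.get_state()['opening']>.1:
    put(50,PAN,60)
    cv2.imwrite('pics/a.png',np.hstack([cv2.resize(im[y:y+75,x:x+95],None,fx=4,fy=4,interpolation=2) for im,x,y in ((imaging.capture('scene'),195,150),(imaging.capture('top'),170,150))]))
E
```

```text
find 50 [ 519.6 -170.3    3.3] res 0.06 [0.92 1.23]
at 50 hit False [ 519.9 -170.4    4.7] open 0.601 gf 0.0 F [ 0.1 -0.1 -0.3] t 11.8
gripped [ 519.9 -170.4    4.9] open 0.261 gf 24.4 F [-0.6  0.7  3.7] t 12.2
lifted [ 519.3 -170.1  112.4] open 0.268 gf 24.5 F [-0.9 -0.3 -0.6] t 13.7Traceback (most recent call last):
  File "<stdin>", line 4, in <module>
  File "h.py", line 82, in put
    x,y=xy; bot.move_ptp([x,y,zs+110],DOWN)
    ^^^
ValueError: too many values to unpack (expected 2)
```

```bash
sed -i 's/^PAN=.*/PAN=np.array([588.5,134.5])/' h.py
python3 - <<'E'
from h import *
put(50,PAN,60)
cv2.imwrite('pics/a.png',np.hstack([cv2.resize(im[y:y+75,x:x+95],None,fx=4,fy=4,interpolation=2) for im,x,y in ((imaging.capture('scene'),195,150),(imaging.capture('top'),170,150))]))
press('enter')
cv2.imwrite('pics/b.png',np.hstack([cv2.resize(im[y:y+75,x:x+95],None,fx=4,fy=4,interpolation=2) for im,x,y in ((imaging.capture('scene'),195,150),(imaging.capture('top'),170,150))]))
E
```

```text
put 50 hit False [588.5 134.5  61.7] open 0.264 gf 24.5 F [-0.3 -0.6 -0.2] t 17.2
released [588.1 134.4 169.3] open 0.601 gf 0.0 F [-0.3 -0.2  0.2] t 19.1
enter hit True tcp [434.57 135.32  42.5 ] dF 5.62 t 22.725
```

View pics/b.png

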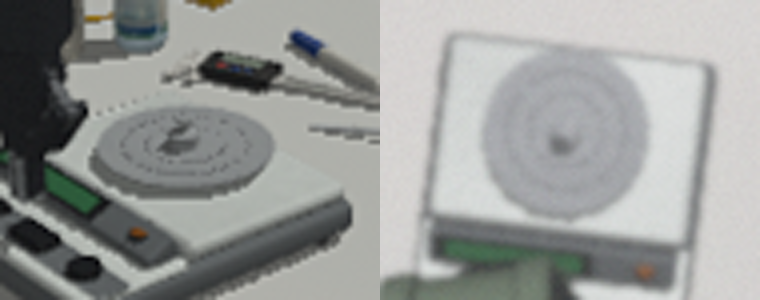

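The weight stands near the middle of the rings. I'll measure it more exactly by differencing against the first pictures.

```bash
cat >> h.py <<'E'
def checkpan(s):
    """compare empty-pan picture with now; weight outline vs model, pictures for viewing"""
    o=[]
    for n in('scene','top'):
        a=cv2.imread(f'pics/{n}0.png');b=imaging.capture(n)
        uv=proj(n,[*PAN,70])[0].astype(int); r=22
        d=cv2.absdiff(a,b).max(2)[uv[1]-r:uv[1]+r,uv[0]-r:uv[0]+r]
        m=model_mask(n,[*PAN,60],s,(uv[0]-r,uv[1]-r,2*r,2*r))
        c=cv2.findContours(m,0,2)[0]
        q=np.array([[*PAN,60]]);t=np.linspace(0,2*np.pi,80)
        for k,src in enumerate((b[uv[1]-r:uv[1]+r,uv[0]-r:uv[0]+r],cv2.cvtColor(cv2.convertScaleAbs(d,alpha=3),8))):
            e=cv2.resize(src,None,fx=K8,fy=K8,interpolation=cv2.INTER_NEAREST)
            cv2.drawContours(e,c,-1,(0,0,255),1)
            for rr in(30,48,68):
                u=(proj(n,np.c_[PAN[0]+rr*np.cos(t),PAN[1]+rr*np.sin(t),0*t+60])-[uv[0]-r-.5,uv[1]-r-.5])*K8
                cv2.polylines(e,[u.astype(np.int32)],True,(0,200,0),1)
            o.append(e)
    cv2.imwrite(f'pics/chk{s}.png',cv2.resize(np.vstack([np.hstack(o[:2]),np.hstack(o[2:])]),(590,590)))
E
python3 -c "
from h import *
checkpan(50)"
```

```text
(no output)
```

View pics/chk50.png

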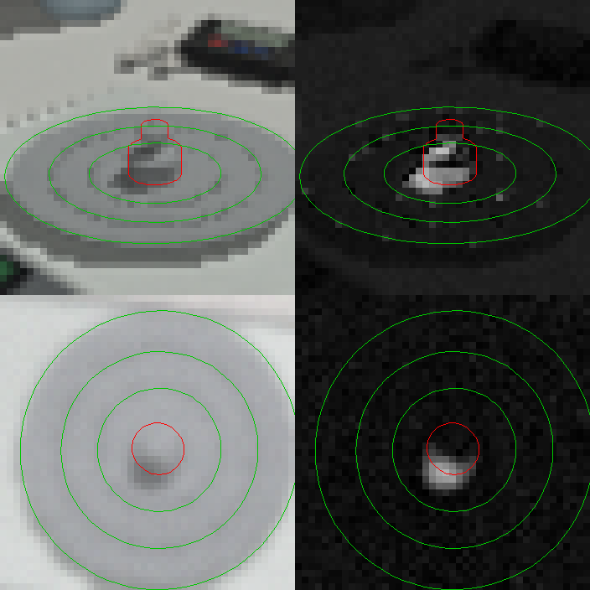

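The 50 g sits within about 3 mm of the pan centre in both views, and the key bottomed. I'll return it and go on with the 100.

Run:
```python
from h import *
pick(50,PAN,60)
assert bot.get_state()['opening']>.15
a=find(100); b=find(500)
d=[np.linalg.norm(W[50]-q) for q in(a,b)]; print(d)
if min(d)>75:
    put(50,W[50],3)
    bot.move_ptp([450,60,200],DOWN); find(50); find(100); find(500)
```

```text
at 50 hit False [588.8 134.5  61.8] open 0.597 gf 0.0 F [ 0.6 -0.9  0.4] t 26.6
gripped [588.7 134.5  61.7] open 0.264 gf 25.1 F [ 0.3 -0.   0.5] t 26.9
lifted [588.1 134.5 169.4] open 0.263 gf 25.1 F [-0.2  0.  -0.2] t 28.5
find 100 [ 435.  -160.     3.8] res 0.09 [0.89 1.24]
find 500 [ 507.9 -281.3    3.6] res 0.09 [0.86 1.1 ]
[np.float64(85.48326855159647), np.float64(111.68033003054343)]
put 50 hit True [ 519.7 -170.2    5. ] open 0.262 gf 25.6 F [-0.5  0.5  4.2] t 31.9
released [ 519.5 -170.1  112.4] open 0.603 gf 0.0 F [-1.  -0.4 -0.1] t 33.8
find 50 [ 519.2 -171.5    3. ] res 0.09 [0.92 1.22]
find 100 [ 435.2 -159.7    3.1] res 0.16 [0.89 1.13]
find 500 [ 507.9 -281.1    3.5] res 0.07 [0.86 1.04]h.py:33: RuntimeWarning: invalid value encountered in divide
  M=cv2.moments(m,True); return np.array([M['m10'],M['m01']])/M['m00'], M['m00']
```

Run:
```python
from h import *
p=find(100); pick(100,p,3)
assert bot.get_state()['opening']>.2
put(100,PAN,60)
press('enter'); checkpan(100)
```

```text
find 100 [ 435.3 -159.8    3.2] res 0.16 [0.89 1.13]
at 100 hit False [ 435.6 -159.9    4.7] open 0.651 gf 0.0 F [ 0.4 -0.3  0.6] t 38.2
gripped [ 435.6 -159.8    4.9] open 0.336 gf 24.5 F [-0.9  0.2  3.7] t 38.6
lifted [ 435.  -159.6  112.5] open 0.335 gf 24.7 F [ 0.5 -0.9 -1.3] t 40.1
put 100 hit False [588.5 134.5  61.7] open 0.34 gf 24.8 F [-0.2  0.2  0.1] t 43.6
released [588.1 134.4 169.3] open 0.648 gf 0.0 F [ 0.3 -0.2 -1.6] t 45.5
enter hit True tcp [434.62 135.33  42.54] dF 6.56 t 49.1h.py:33: RuntimeWarning: invalid value encountered in divide
  M=cv2.moments(m,True); return np.array([M['m10'],M['m01']])/M['m00'], M['m00']
```

View pics/chk100.png

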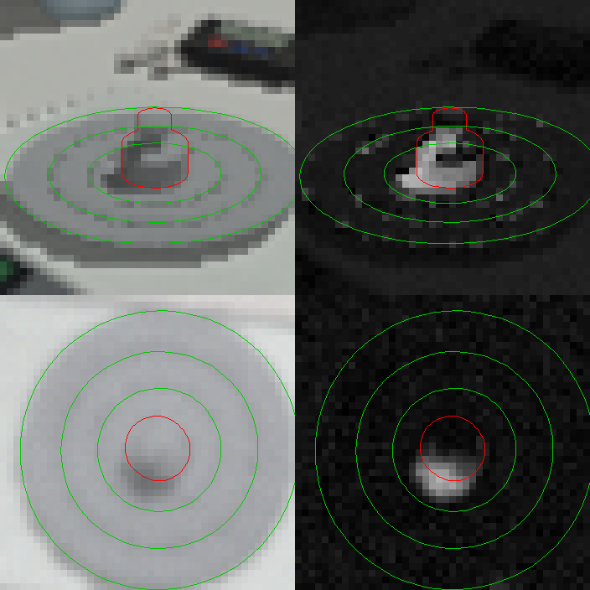

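The 100 g is centred within a few millimetres and the key bottomed. I'll return it and take the 500.

```bash
python3 - <<'E' 2>/dev/null
from h import *
pick(100,PAN,60)
assert bot.get_state()['opening']>.2
a=find(50); b=find(500)
d=[np.linalg.norm(W[100]-q) for q in(a,b)]; print(d)
if min(d)>75:
    put(100,W[100],3)
    bot.move_ptp([450,60,200],DOWN); find(50); find(100); p=find(500)
    if np.linalg.norm(p-W[500])<5:
        pick(500,p,3)
        if bot.get_state()['opening']>.45:
            put(500,PAN,60); press('enter'); checkpan(500)
E
```

```text
at 100 hit False [588.8 134.6  61.8] open 0.649 gf 0.0 F [ 0.8 -0.8  0.3] t 52.9
gripped [588.7 134.5  61.7] open 0.336 gf 25.2 F [ 0.1 -0.5  0.4] t 53.2
lifted [588.1 134.4 169.4] open 0.335 gf 25.1 F [-0.9 -0.1 -1.2] t 54.7
find 50 [ 519.2 -171.4    3.1] res 0.08 [0.92 1.36]
find 500 [ 508.  -281.2    3.5] res 0.09 [0.86 1.1 ]
[np.float64(84.38782208644683), np.float64(141.20420552470358)]
put 100 hit True [ 435.5 -160.     5.2] open 0.338 gf 25.7 F [-0.8  0.5  5.1] t 58.3
released [ 435.2 -159.8  112.5] open 0.649 gf 0.0 F [-0.2 -0.5 -0.3] t 60.1
find 50 [ 519.1 -171.5    3.3] res 0.12 [0.92 1.22]
find 100 [ 434.8 -161.6    3.7] res 0.05 [0.89 1.11]
find 500 [ 507.9 -281.2    3.5] res 0.06 [0.86 1.04]
at 500 hit False [ 508.2 -281.3    4.8] open 0.948 gf 0.0 F [-0.4  0.1 -0.7] t 64.9
gripped [ 508.3 -280.2    4.9] open 0.573 gf 25.7 F [-0.   3.8  5.4] t 65.3
lifted [ 507.6 -280.9  112.3] open 0.571 gf 26.7 F [-0.9  0.4 -4.5] t 66.8
put 500 hit True [587.8 134.4  60.4] open 0.574 gf 27.2 F [ 2.2  0.6 -0.6] t 70.6
released [588.1 134.4 169.3] open 0.948 gf 0.0 F [ 0.4  0.3 -0.6] t 72.6
enter hit True tcp [434.59 135.33  42.52] dF 5.82 t 76.3167
```

View pics/chk500.png

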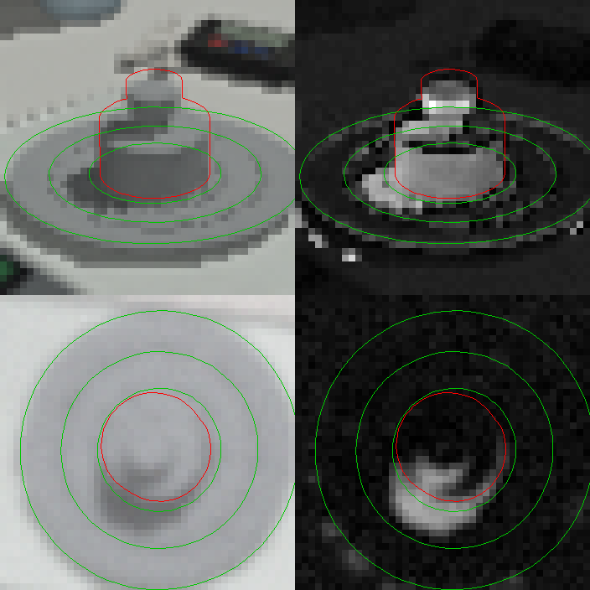

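The 500 g stands upright and central, and the key bottomed. Next I'll return it, check the mat and press save.

```bash
sed -i "s/st(f'put {s} hit {h}')/st(f'put {s} hit {h}'); assert bot.get_state()['tcp_pos'][2]<zs+CL+1.5/" h.py; python3 - <<'E' 2>/dev/null
from h import *
pick(500,PAN,60)
assert bot.get_state()['opening']>.45
a=find(50); b=find(100)
d=[np.linalg.norm(W[500]-q) for q in(a,b)]; print(d)
if min(d)>85:
    put(500,W[500],3)
    bot.move_ptp([450,60,200],DOWN); find(50); find(100); find(500)
    press('save'); bot.move_ptp([300,200,250],DOWN); bot.dwell(.5)
    ims=shots(); find(50); find(100); find(500)
    cv2.imwrite('pics/end.png',cv2.resize(ims['scene'][165:315,160:390],None,fx=3.4,fy=3.4,interpolation=2)); st('end')
E
```

```text
at 500 hit False [588.8 134.5  61.8] open 0.955 gf 0.0 F [-0.1 -0.3  0.2] t 80.3
gripped [588.6 134.4  61.7] open 0.574 gf 30.7 F [ 0.  -0.5  1.6] t 80.7
lifted [588.1 134.5 169.3] open 0.575 gf 30.3 F [ 0.5  0.3 -5.3] t 82.2
find 50 [ 519.  -171.6    3.2] res 0.09 [0.92 1.37]
find 100 [ 434.6 -161.6    3.8] res 0.07 [0.89 1.23]
[np.float64(110.41193518075092), np.float64(140.83716378264418)]
put 500 hit True [ 508.5 -281.5    6.6] open 0.576 gf 31.2 F [-0.2  0.5  5.6] t 85.9
```

The weight is touching the mat: it was gripped about 1 mm lower because the pan had sunk, and the force shows support. I'll release it and finish.

```bash
python3 - <<'E' 2>/dev/null
from h import *
bot.grip(OPEN[500]); bot.movel([508.5,-281.5,113],max_speed=80)
bot.move_ptp([450,60,200],DOWN); find(50); find(100); find(500)
press('save'); bot.move_ptp([300,200,250],DOWN); bot.dwell(.5)
ims=shots(); find(50); find(100); find(500)
cv2.imwrite('pics/end.png',cv2.resize(ims['scene'][165:315,160:390],None,fx=3.4,fy=3.4,interpolation=2)); st('end')
E
```

```text
find 50 [ 519.  -171.6    3.3] res 0.1 [0.92 1.22]
find 100 [ 434.7 -161.6    3.8] res 0.05 [0.89 1.11]
find 500 [ 507.  -284.4    3.3] res 0.15 [0.87 1.04]
save hit True tcp [427.56  76.04  42.49] dF 5.64 t 92.4083
find 50 [ 519.1 -171.6    3.4] res 0.06 [0.9  1.26]
find 100 [ 434.7 -161.8    4. ] res 0.08 [0.87 1.16]
find 500 [ 507.2 -284.5    3.5] res 0.05 [0.85 1.05]
end [300. 200. 250.] open -0.001 gf 0.0 F [-0.9 -0.7  0.4] t 94.8
```

View pics/end.png

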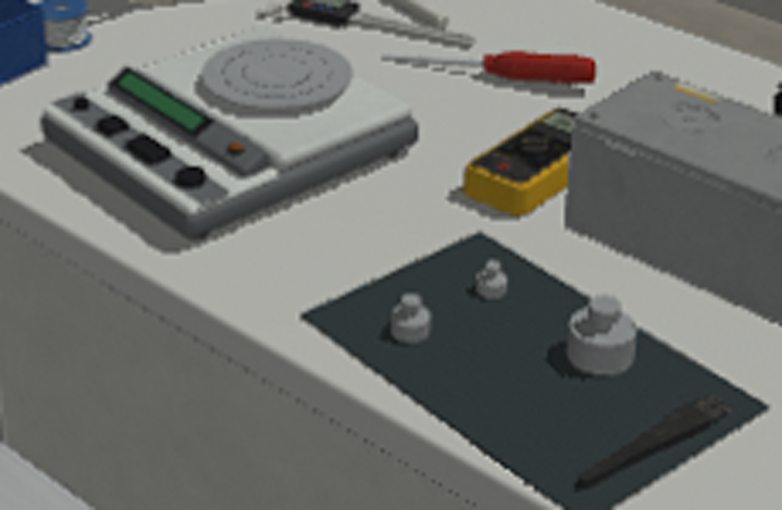

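All three weights stand upright on the mat at (490,280), (410,318) and (601,335). The pan is empty, the keys are up and nothing else has moved.

```bash
python3 -c "
from bench import bot
print(bot.sign_off())"
```

```text
the job is handed in; nothing more can be done
None
```

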